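Set a square tube in the cut-off stop

TASK

Set up the square tube for marking off: first push the flip stop at the end of the fence over and fully down, then push the tube along the bench until its side lies flat against the fence, and then slide it along the fence until its end meets the lowered stop. Use the fingertips only and keep the tube on the bench, never lifting or tipping it, and leave the tools and other things lying around where they are.

Things in the scene. Friction and masses are not known exactly. Their poses are not given: they have to be found in the camera images.
- fence: Fixed aluminium fence bar, 316 long, 24 thick, 30 high, across the robot's view, flip stop at its left (+y) end. Origin: on the bench, where the fence's front face (towards the robot) meets the plane of the lowered stop's right-hand face. +y along the fence to the stop, +x square to it, away from the robot, z up. Front face: plane x=0; bar fills x 0 to 24, y -318 to -2
- tube_home (a point): Point on the bench in front of the fence where the tube's origin lies when the tube is fully home (at x=-20, y=-80 in the fence frame, axes parallel to the fence's)
- stop_hinge (a point): Point on the flip stop's turning line, at x=12, y=10, z=22 in the fence frame; the line runs parallel to the fence's y axis. Around it: an end cheek 36 high at x 0 to 24, y 24 to 34, and a steel foot 8 high at x 24 to 54, y -26 to 34 (fence frame)
- stop (a joint): Angle of the dark steel flip stop (rad). 0: leaning 30 degrees back, away from the robot; 0.52: upright; 2.094: fully down, level, pointing towards the robot's side (hard limit). Stays where left; 1 to 2 N at the tip moves it. Arm 70 long from its turning line, 14 thick, 20 wide (y 0 to 20, fence frame). Down: top 29 above the bench, reaches x=-58, right-hand face at y=0
- stop_tip (a point): Middle of the free end of the flip stop's arm, 70 from its turning line
- tube: The workpiece: a piece of plain aluminium square tube, open at both ends, 40 x 40 outside, 160 long, wall 3, about 0.2 kg, loose on the bench in front of the fence, somewhat askew. Origin: centre of its underside. y along the tube (its +y end is the one nearer the stop), z up
- nut: Bystander: steel hexagon coupling nut, 32 across corners, 30 high, standing on the bench. Origin: centre of underside
- square: Bystander: small engineer's square lying flat, stock 16 x 90 x 16, blade 110 long along its x. Origin: underside of the stock
- offcut: Bystander: round steel bar offcut lying behind the fence, 20 diameter, 120 long along its x. Origin: underside, mid length
- tin: Bystander: red round tin with steel lid, 94 diameter, 61 high. Origin: centre of underside
- glue: Bystander: black bottle with yellow band and green cap, 48 diameter, 150 high. Origin: centre of underside
- hammer: Bystander: hammer lying along its x, head to +x, 260 long, head 80 wide, 26 high. Origin: mid length, underside
- driver: Bystander: red screwdriver lying along its x, blade to +x, 200 long, 26 thick handle. Origin: mid length, underside
Not all that is in view belongs to the job. Leave any blue or turquoise look-alike of the tube alone.

How it is judged (in metres and radians):
On the way, in this order (a step that is already met when the one before it is completed fails the run):
1. the flip stop is fully down (value of joint stop above 2 rad), for 0.2 s.
2. the tube lies flat against the fence (x of tube in the frame of fence between -0.024 and -0.016 m and angle between the y axis of tube and the y axis of fence, either way round below 0.035 rad and height (world z) of tube below 0.005 m and angle between tube's own z axis and vertical below 0.05 rad), for 0.2 s.
3. the tube's end meets the lowered stop, side still flat on the fence (x of tube in the frame of fence between -0.024 and -0.016 m and angle between the y axis of tube and the y axis of fence, either way round below 0.035 rad and y of tube in the frame of fence between -0.084 and -0.076 m and value of joint stop above 2 rad), for 0.2 s.
At the end, for the whole second after the job is handed in: The flip stop is down (angle above 2.0 rad); the tube lies on the bench at rest, its side within 4 mm of the fence and parallel to it within 0.035 rad, its end within 4 mm of the stop (all of step 3 and height (world z) of tube below 0.005 m and angle between tube's own z axis and vertical below 0.05 rad and linear speed of tube below 0.01 m/s); the robot touches nothing.
It fails at once if the tube is lifted off the bench or tipped (height (world z) of tube above 0.012 m or angle between tube's own z axis and vertical above 0.2 rad).
It fails at once if a bystander is moved more than 20 mm (distance of any of nut, square, offcut, tin, glue, hammer, driver from where it was at the start of the episode above 0.02 m).
It also fails if it takes over 72 s, if anything falls off the work surface, if the arm or the gripper's body presses on something with over 40 N, if the wrist force passes 120 N, or if a joint passes its speed limit or range.

ROBOT

A 6-joint arm with a two-finger parallel gripper is mounted at the origin on the work surface. World frame = base frame: x ahead of the robot, y to its left, z up, the work surface at z = 0. Lengths are in mm, angles in rad, forces in N, time in s.
With the tool pointing down it reaches from about 300 to 750 mm from the base axis. Payload 8.5 kg.
Tool frame: the origin (TCP) lies at the very end of the fingers, on their centre line; the grasp point (between the pads) lies 19 mm behind it (arm.pinch_z is the distance from the TCP to the grasp point, in mm); z points along the fingers, y is the line along which they close (so a half turn about z gives the same grasp; the last joint's range is limited). The gripper opens to 88 mm and grips with 3 to 60 N. Pads are 18 mm wide; open, the fingers measure 123 mm over their backs; the gripper's body (75 mm by 187 mm) begins 45 mm behind the grasp point.
Start: joints at [-1.493, 0.381, 1.297, -0, 1.464, -0.215], TCP at [158.743, -526.575, 238.748] pointing down, gripper open.
Joint ranges: [-3.11, 3.11], [-0.89, 2.33], [0.22, 2.48], [-1.42, 4.56], [0.17, 2.85], [-2.88, 2.88]. Speed limits (rad/s): [2.39, 2.39, 3.14, 3.14, 3.14, 3.14].

INTERFACE

Orientations are given as a rotation vector (axis times angle).
In Python, from bench import arm gives the robot as it stands.
- The arm moves only by the shell command python3 -m creep 'ROWS' [FORCE]. ROWS is JSON, a list of rows, each an object with "xyz": the shift along the world's x, y, z scaled (see below), a list of three; "twist": the turn, a rotation vector about the world's x, y, z scaled (see below), a list of three; "grip": the opening, from 0 (shut) to 1 (fully open). In form: [{"xyz": [dx, dy, dz], "twist": [wx, wy, wz], "grip": grip}, ...]. A call has exactly 8 rows; each row is the pose to reach, as a shift and turn from the pose commanded when the call began; what a row does not reach only later rows make up. The controller multiplies each number of a shift by 100 mm and each number of a turn by 30 degrees. A row lasts 1/10 s, in which the tool goes at most 50 mm and 8.59 degrees, less where a joint would pass 70% of its speed; a pose out of reach is approached as far as the arm can. A call with a number of a shift or a turn outside -1 to 1 is refused whole. A call with a gripper value outside its range is refused whole. The fingers move at their own pace and stop on an object; FORCE is the grip in N (left out, the last holds). Time passes only in rows, so rows that repeat a pose let the fingers close, or fill a call up. It gives the time, the measured TCP pose, the force, the opening and the grip force at its end, in the units of the state.
- arm.read_state(): the state, without advancing time (a new reading comes with each control period).
- arm.snapshot(name): name is "scene" or "top" or "wrist"; returns a dict with "image" (480x640x3 uint8, blue, green, red), "fx", "fy", "cx", "cy" (pixels), "pose" (4x4, takes a point from camera to world coordinates); the wrist camera has in their place "T_tool_cam" (4x4, takes a point from camera to tool coordinates, whose origin is the TCP and whose axes are the flange's). Camera axes: x right, y down, z forward; pixel columns grow to the right and rows downward; lengths in mm; the calibration is good to about 2 mm. A picture is of the moment at which its call begins: read the wrist's pose just before it. There is no depth.
- arm.sign_off(): hands the job in; it is judged then, once.
Trained networks look in a picture, given as the dict that the camera call returned (one of the last four; its "shot" number tells which), for a name from the list of things; names that differ only in an ending like _2 or _b are one class to them, and where a whole thing is asked for, a point or a joint stands for the part that bears it (a point fixed in the world has none). Each returns a list of dicts, best first, with "score" (0 to 1); they miss things now and then, are a little off and sometimes report something else, mostly with a low value. They report only what shows in the picture. A call takes as long as a camera call. They do not tell look-alikes from the thing itself.
- arm.look_for(target, picture): "location" ([x, y, z] in mm, in world coordinates, good to about 4 mm: the middle of the surface that is visible of it).
- arm.landmark_of(target, picture): "location" ([x, y, z] in mm, in world coordinates, good to about 4 mm: a listed point, or the origin of a listed thing).
The state is a dict: "clock": time; "joint_pos": joint angles; "qd": joint speeds; "tau": joint torques, N m; "eef_pos": TCP position; "tool_rot": TCP orientation; "ft_force": force on the tool from outside, world axes, zero at the start; "ft_torque": the same for the moment, N m; "grip_width": opening from 0.0 (shut) to 1.0 (fully open); "gripper_force": force on a finger pad.
Only numpy, scipy, OpenCV 4.12 (cv2) and the standard library are available. Lean on these libraries where they do the work, as an engineer would, in place of code of your own. Each camera call takes 0.05 s, during which the arm holds its last target. There are 200 camera calls.

## Working session

There is one attempt and no reset: what is moved stays moved. The work goes in short steps, Python scripts to look and compute and a shell command to move; the robot and the scene stay as the last step left them, time stands still between calls to the robot, and variables do not carry over. Pictures are saved under pics/ and viewed, at most 10 in all, crops included, and the job is handed in when it is done.

```bash
mkdir -p pics
cat > h.py <<'E'
import numpy as np, cv2
from bench import arm
def px(P,s):
    T=np.linalg.inv(s["pose"]); c=T[:3,:3]@np.array(P,float)+T[:3,3]
    return [round(float(s["fx"]*c[0]/c[2]+s["cx"])),round(float(s["fy"]*c[1]/c[2]+s["cy"]))]
def ray(u,v,s,z=0):
    d=s["pose"][:3,:3]@np.array([(u-s["cx"])/s["fx"],(v-s["cy"])/s["fy"],1]); o=s["pose"][:3,3]
    return o+d*(z-o[2])/d[2]
E
python3 - <<'E'
from h import *
for n in("scene","top"):
    s=arm.snapshot(n); cv2.imwrite(f"pics/{n}1.png",s["image"])
    for t in("fence","tube_home","stop_hinge","stop_tip","tube","nut","square","offcut","tin","glue","hammer","driver"):
        for r in arm.landmark_of(t,s)[:2]:
            print(n,t,round(r["score"],2),np.round(r["location"]),px(r["location"],s))
E
```

```text
scene fence 0.75 [588.  68.  -0.] [377, 303]
scene stop_hinge 0.95 [600.  79.  20.] [384, 302]
scene stop_hinge 0.15 [486.  81.   3.] [368, 260]
scene stop_tip 0.76 [613.  86.  88.] [395, 290]
scene stop_tip 0.23 [485.  81.   4.] [368, 259]
scene tube 0.94 [ 552. -125.   -1.] [281, 307]
scene tube 0.82 [ 342. -175.   -0.] [243, 231]
scene nut 0.6 [483.  80.   5.] [367, 258]
scene square 0.63 [708.  24.  -0.] [373, 363]
scene offcut 0.9 [ 705. -137.   -2.] [289, 382]
scene offcut 0.63 [523. 384.   3.] [503, 247]
scene tin 0.77 [522. 384.  -0.] [502, 248]
scene glue 0.78 [629. 282.  -5.] [481, 299]
scene hammer 0.88 [ 465. -411.   -1.] [136, 299]
scene driver 0.59 [447. 248.   3.] [433, 232]
top fence 0.58 [592.  68.  -2.] [284, 198]
top tube_home 0.76 [586. -10.   1.] [317, 201]
top stop_hinge 0.94 [602.  85.  26.] [276, 191]
top stop_tip 0.45 [617.  79.  86.] [277, 179]
top tube 0.87 [342.  33.   4.] [295, 304]
top tube 0.8 [224. 266.  -2.] [192, 353]
top nut 0.42 [479.  81.  -1.] [277, 245]
top square 0.57 [706.  25.   4.] [304, 151]
top offcut 0.71 [ 705. -137.    0.] [371, 154]
top offcut 0.16 [617.  75.  88.] [279, 179]
top tin 0.7 [522. 382.   0.] [150, 223]
top tin 0.67 [614.  77.  88.] [278, 180]
top glue 0.61 [629. 281.  -1.] [195, 180]
top hammer 0.88 [ 471. -408.   -1.] [483, 254]
top driver 0.67 [449. 254.  -1.] [203, 255]
```

View pics/top1.png

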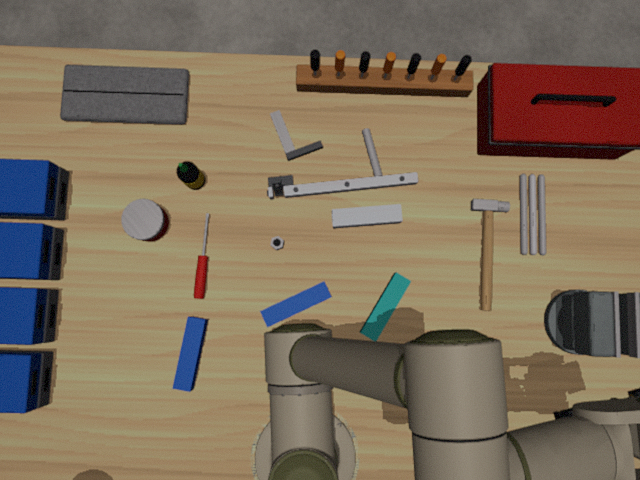

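View pics/scene1.png

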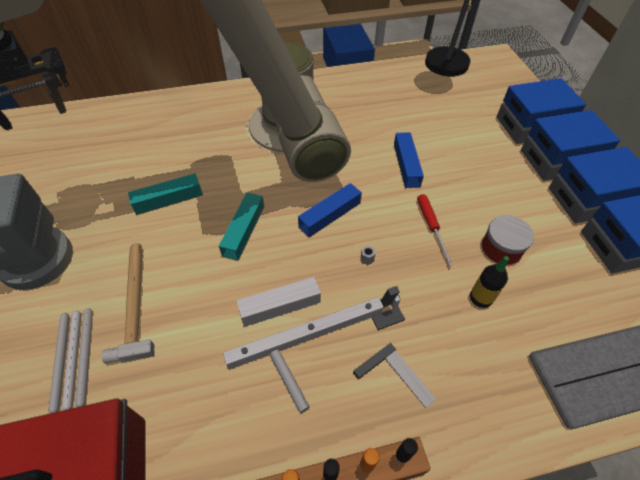

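The candidates are the silver tube (top 367,216), two blue tubes (296,303 and 190,353) and one turquoise (386,306), with another turquoise in the scene view. The silver one is plain aluminium and lies in front of the fence, so it fits. I'll confirm it in a crop and measure its edges.

Run:
```python
from h import *
s=arm.snapshot("top"); im=s["image"]
c=im[165:245,255:430]; cv2.imwrite("pics/crop1.png",cv2.resize(c,None,fx=4.5,fy=4.5,interpolation=cv2.INTER_CUBIC))
hsv=cv2.cvtColor(im,cv2.COLOR_BGR2HSV)
m=((hsv[...,1]<45)&(hsv[...,2]>120)).astype(np.uint8)
n,l,st,ce=cv2.connectedComponentsWithStats(m)
for i in range(1,n):
    if st[i,4]>300 and 255<ce[i][0]<430 and 165<ce[i][1]<245:
        r=cv2.minAreaRect(np.argwhere(l==i)[:,::-1].astype(np.float32)); b=cv2.boxPoints(r)
        print(st[i],np.round(ce[i]),"px box",np.round(b,1).tolist())
        for z in(30,40):
            w=np.array([ray(u,v,s,z)[:2] for u,v in b]); print(z,np.round(w).tolist(),"c",np.round(w.mean(0),1))
            e=[w[1]-w[0],w[2]-w[1]]; print([(round(float(np.linalg.norm(x)),1),round(float(np.degrees(np.arctan2(x[1],x[0]))),2)) for x in e])
print(s["pose"][:3,3],s["fx"],np.round(arm.read_state()["tool_rot"],3))
from scipy.spatial.transform import Rotation as R
print(R.from_rotvec(arm.read_state()["tool_rot"]).as_matrix().round(3))
```

```text
[ 283  128  135   68 1542] [354. 179.] px box [[277.8999938964844, 137.0], [411.79998779296875, 123.30000305175781], [417.79998779296875, 181.89999389648438], [283.8999938964844, 195.6999969482422]]
30 [[731.0, 86.0], [776.0, -230.0], [634.0, -246.0], [591.0, 67.0]] c [683.  -80.9]
[(319.4, -82.02), (142.5, -173.79)]
40 [[728.0, 85.0], [772.0, -229.0], [632.0, -244.0], [589.0, 66.0]] c [680.3 -80.4]
[(316.9, -82.02), (141.4, -173.79)]
[ 332  204   71   23 1239] [367. 215.] px box [[330.79998779296875, 208.5], [401.0, 203.10000610351562], [402.3999938964844, 220.6999969482422], [332.20001220703125, 226.10000610351562]]
30 [[564.0, -43.0], [582.0, -207.0], [541.0, -210.0], [523.0, -48.0]] c [ 552.6 -127.1]
[(164.4, -83.76), (41.7, -175.0)]
40 [[563.0, -43.0], [580.0, -205.0], [539.0, -209.0], [522.0, -47.0]] c [ 550.9 -126.2]
[(163.1, -83.76), (41.4, -175.0)]
[ 340.54304893  -14.67589289 1295.16304775] 552.0024135407948 [ 3.108  0.458 -0.   ]
[[ 0.957  0.289 -0.   ]
 [ 0.289 -0.957 -0.   ]
 [-0.    -0.    -1.   ]]
```

View pics/crop1.png

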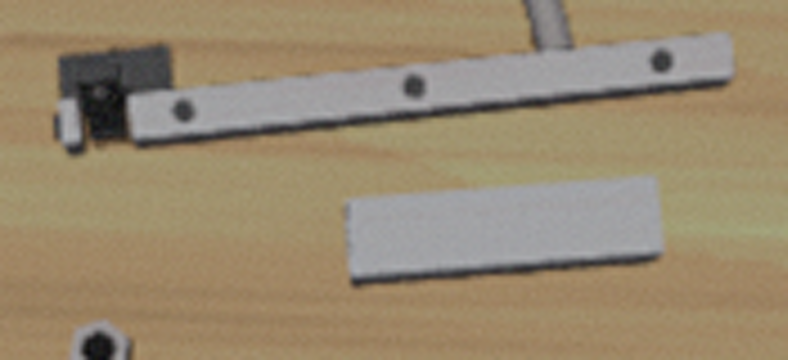

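The crop confirms it: the plain silver tube (crop 350–660, 180–280) lies in front of the fence, and the dark stop sits at the fence's left end (crop about 100,100), leaning back. In world coordinates:

| Item | Position | Yaw |
|---|---|---|
| Fence origin | (590.5, 68.5) | 7.8° |
| Tube | (551, −126) | 6.0° |

In the fence frame the tube is at (−66, −187). Next I move behind the stop with the fingers shut.

```bash
python3 -m creep '[{"xyz":[0.1,0.12,0],"twist":[0,0,-0.04],"grip":0},{"xyz":[0.21,0.25,0],"twist":[0,0,-0.08],"grip":0},{"xyz":[0.32,0.38,0],"twist":[0,0,-0.12],"grip":0},{"xyz":[0.42,0.5,0],"twist":[0,0,-0.16],"grip":0},{"xyz":[0.52,0.62,0],"twist":[0,0,-0.2],"grip":0},{"xyz":[0.63,0.75,0],"twist":[0,0,-0.24],"grip":0},{"xyz":[0.74,0.88,0],"twist":[0,0,-0.28],"grip":0},{"xyz":[0.84,1,0],"twist":[0,0,-0.3],"grip":0}]'
python3 -m creep '[{"xyz":[0.1,0.12,0],"twist":[0,0,0],"grip":0},{"xyz":[0.21,0.25,0],"twist":[0,0,0],"grip":0},{"xyz":[0.32,0.38,0],"twist":[0,0,0],"grip":0},{"xyz":[0.42,0.5,0],"twist":[0,0,0],"grip":0},{"xyz":[0.52,0.62,0],"twist":[0,0,0],"grip":0},{"xyz":[0.63,0.75,0],"twist":[0,0,0],"grip":0},{"xyz":[0.74,0.88,0],"twist":[0,0,0],"grip":0},{"xyz":[0.84,1,0],"twist":[0,0,0],"grip":0}]'
```

```text
clock: 2.15
eef_pos: [243.2, -426.0, 238.8]
tool_rot: [3.134, 0.212, 0.0]
ft_force: [0.1, -0.1, -0.9]
grip_width: 0.298
gripper_force: 0.0
clock: 2.95
eef_pos: [327.4, -325.7, 238.8]
tool_rot: [3.134, 0.214, 0.0]
ft_force: [0.6, -0.3, -0.6]
grip_width: 0.007
gripper_force: 0.0
```

```bash
python3 -m creep '[{"xyz":[0.1,0.12,0],"twist":[0,0,0],"grip":0},{"xyz":[0.21,0.25,0],"twist":[0,0,0],"grip":0},{"xyz":[0.32,0.38,0],"twist":[0,0,0],"grip":0},{"xyz":[0.42,0.5,0],"twist":[0,0,0],"grip":0},{"xyz":[0.52,0.62,0],"twist":[0,0,0],"grip":0},{"xyz":[0.63,0.75,0],"twist":[0,0,0],"grip":0},{"xyz":[0.74,0.88,0],"twist":[0,0,0],"grip":0},{"xyz":[0.84,1,0],"twist":[0,0,0],"grip":0}]' >/dev/null
python3 -m creep '[{"xyz":[0.1,0.12,0],"twist":[0,0,0],"grip":0},{"xyz":[0.21,0.25,0],"twist":[0,0,0],"grip":0},{"xyz":[0.32,0.38,0],"twist":[0,0,0],"grip":0},{"xyz":[0.42,0.5,0],"twist":[0,0,0],"grip":0},{"xyz":[0.52,0.62,0],"twist":[0,0,0],"grip":0},{"xyz":[0.63,0.75,0],"twist":[0,0,0],"grip":0},{"xyz":[0.74,0.88,0],"twist":[0,0,0],"grip":0},{"xyz":[0.84,1,0],"twist":[0,0,0],"grip":0}]' >/dev/null
python3 -m creep '[{"xyz":[0.1,0.12,0],"twist":[0,0,0],"grip":0},{"xyz":[0.21,0.25,0],"twist":[0,0,0],"grip":0},{"xyz":[0.32,0.38,0],"twist":[0,0,0],"grip":0},{"xyz":[0.42,0.5,0],"twist":[0,0,0],"grip":0},{"xyz":[0.52,0.62,0],"twist":[0,0,0],"grip":0},{"xyz":[0.63,0.75,0],"twist":[0,0,0],"grip":0},{"xyz":[0.74,0.88,0],"twist":[0,0,0],"grip":0},{"xyz":[0.84,1,0],"twist":[0,0,0],"grip":0}]' >/dev/null
python3 -m creep '[{"xyz":[0.12,0.12,0],"twist":[0,0,0],"grip":0},{"xyz":[0.24,0.25,0],"twist":[0,0,0],"grip":0},{"xyz":[0.36,0.38,0],"twist":[0,0,0],"grip":0},{"xyz":[0.48,0.5,0],"twist":[0,0,0],"grip":0},{"xyz":[0.6,0.62,0],"twist":[0,0,0],"grip":0},{"xyz":[0.72,0.75,0],"twist":[0,0,0],"grip":0},{"xyz":[0.84,0.88,0],"twist":[0,0,0],"grip":0},{"xyz":[0.94,1,0],"twist":[0,0,0],"grip":0}]'
```

```text
clock: 6.15
eef_pos: [673.6, 74.7, 238.4]
tool_rot: [-3.134, -0.213, 0.0]
ft_force: [-1.5, -1.6, -0.5]
grip_width: 0.002
gripper_force: 0.0
```

```bash
python3 -m creep '[{"xyz":[0,0.02,-0.12],"twist":[0,0,0],"grip":0},{"xyz":[0,0.04,-0.24],"twist":[0,0,0],"grip":0},{"xyz":[0,0.07,-0.36],"twist":[0,0,0],"grip":0},{"xyz":[0,0.1,-0.48],"twist":[0,0,0],"grip":0},{"xyz":[0,0.12,-0.6],"twist":[0,0,0],"grip":0},{"xyz":[0,0.14,-0.73],"twist":[0,0,0],"grip":0},{"xyz":[0,0.15,-0.86],"twist":[0,0,0],"grip":0},{"xyz":[0,0.15,-1],"twist":[0,0,0],"grip":0}]'
python3 -m creep '[{"xyz":[0,0,-0.12],"twist":[0,0,0],"grip":0},{"xyz":[0,0,-0.24],"twist":[0,0,0],"grip":0},{"xyz":[0,0,-0.36],"twist":[0,0,0],"grip":0},{"xyz":[0,0,-0.48],"twist":[0,0,0],"grip":0},{"xyz":[0,0,-0.6],"twist":[0,0,0],"grip":0},{"xyz":[0,0,-0.72],"twist":[0,0,0],"grip":0},{"xyz":[0,0,-0.83],"twist":[0,0,0],"grip":0},{"xyz":[0,0,-0.83],"twist":[0,0,0],"grip":0}]'
python3 - <<'E'
from h import *
s=arm.snapshot("scene"); cv2.imwrite("pics/s2.png",cv2.resize(s["image"][200:360,280:480],None,fx=3.5,fy=3.5,interpolation=cv2.INTER_CUBIC))
E
```

```text
clock: 6.95
eef_pos: [672.7, 88.5, 137.7]
tool_rot: [3.134, 0.213, 0.0]
ft_force: [0.0, 1.2, -1.1]
grip_width: 0.007
gripper_force: 0.0
clock: 7.75
eef_pos: [672.0, 88.4, 53.8]
tool_rot: [-3.134, -0.213, 0.005]
ft_force: [-0.6, 0.2, 0.1]
grip_width: 0.004
gripper_force: 0.0
```

View pics/s2.png

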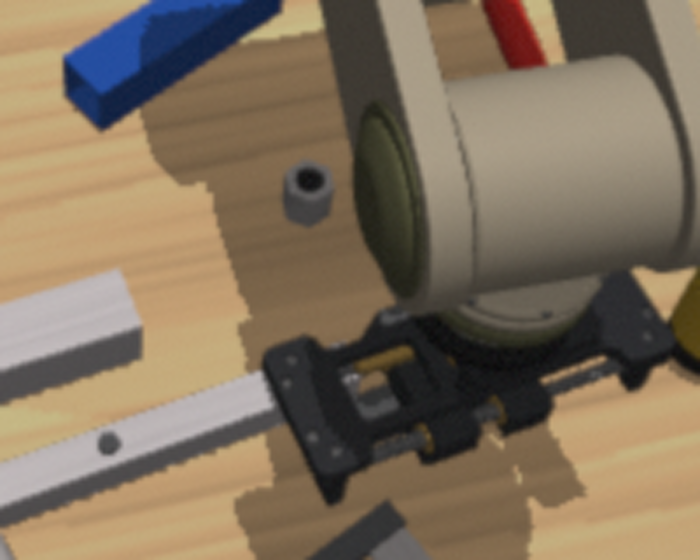

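The view shows the shut gripper behind the stop, clear of the nut, square and glue. Next I push the stop over.

```bash
python3 -m creep '[{"xyz":[-0.09,-0.01,0],"twist":[0,0,0],"grip":0},{"xyz":[-0.18,-0.02,0],"twist":[0,0,0],"grip":0},{"xyz":[-0.27,-0.03,0],"twist":[0,0,0],"grip":0},{"xyz":[-0.36,-0.05,0],"twist":[0,0,0],"grip":0},{"xyz":[-0.45,-0.06,0],"twist":[0,0,0],"grip":0},{"xyz":[-0.54,-0.07,0],"twist":[0,0,0],"grip":0},{"xyz":[-0.63,-0.08,0],"twist":[0,0,0],"grip":0},{"xyz":[-0.72,-0.09,0],"twist":[0,0,0],"grip":0}]'
python3 -m creep '[{"xyz":[-0.05,-0.01,0],"twist":[0,0,0],"grip":0},{"xyz":[-0.1,-0.01,0],"twist":[0,0,0],"grip":0},{"xyz":[-0.15,-0.02,-0.01],"twist":[0,0,0],"grip":0},{"xyz":[-0.2,-0.03,-0.02],"twist":[0,0,0],"grip":0},{"xyz":[-0.25,-0.03,-0.04],"twist":[0,0,0],"grip":0},{"xyz":[-0.3,-0.04,-0.06],"twist":[0,0,0],"grip":0},{"xyz":[-0.35,-0.05,-0.08],"twist":[0,0,0],"grip":0},{"xyz":[-0.4,-0.05,-0.1],"twist":[0,0,0],"grip":0}]'
```

```text
clock: 8.6
eef_pos: [600.5, 79.2, 56.1]
tool_rot: [3.134, 0.213, 0.002]
ft_force: [2.7, -0.1, -0.5]
grip_width: 0.004
gripper_force: 1.1
clock: 9.4
eef_pos: [560.2, 74.3, 45.5]
tool_rot: [3.134, 0.213, -0.001]
ft_force: [0.7, -1.0, -0.1]
grip_width: 0.003
gripper_force: 0.4
```

```bash
python3 -m creep '[{"xyz":[0,0,-0.03],"twist":[0,0,0],"grip":0},{"xyz":[0,0,-0.06],"twist":[0,0,0],"grip":0},{"xyz":[0,0,-0.09],"twist":[0,0,0],"grip":0},{"xyz":[0,0,-0.12],"twist":[0,0,0],"grip":0},{"xyz":[0,0,-0.14],"twist":[0,0,0],"grip":0},{"xyz":[0,0,-0.16],"twist":[0,0,0],"grip":0},{"xyz":[0,0,-0.17],"twist":[0,0,0],"grip":0},{"xyz":[0,0,-0.17],"twist":[0,0,0],"grip":0}]'
```

```text
clock: 10.2
eef_pos: [560.7, 74.4, 29.3]
tool_rot: [3.134, 0.213, 0.0]
ft_force: [-3.7, -0.6, 6.8]
grip_width: 0.004
gripper_force: 3.8
```

```bash
python3 -m creep '[{"xyz":[0,0,-0.01],"twist":[0,0,0],"grip":0},{"xyz":[0,0,-0.01],"twist":[0,0,0],"grip":0},{"xyz":[0,0,0.1],"twist":[0,0,0],"grip":0},{"xyz":[0,0,0.25],"twist":[0,0,0],"grip":0},{"xyz":[-0.05,0,0.4],"twist":[0,0,0],"grip":0},{"xyz":[-0.1,0,0.55],"twist":[0,0,0],"grip":0},{"xyz":[-0.15,-0.05,0.6],"twist":[0,0,0],"grip":0.3},{"xyz":[-0.2,-0.1,0.6],"twist":[0,0,0],"grip":0.6}]'
python3 -m creep '[{"xyz":[-0.05,-0.12,0],"twist":[0,0,0],"grip":1},{"xyz":[-0.1,-0.25,0],"twist":[0,0,0],"grip":1},{"xyz":[-0.15,-0.37,0],"twist":[0,0,0],"grip":1},{"xyz":[-0.2,-0.5,0],"twist":[0,0,0],"grip":1},{"xyz":[-0.25,-0.62,0],"twist":[0,0,0],"grip":1},{"xyz":[-0.3,-0.75,0],"twist":[0,0,0],"grip":1},{"xyz":[-0.35,-0.87,0],"twist":[0,0,0],"grip":1},{"xyz":[-0.4,-1,0],"twist":[0,0,0],"grip":1}]'
python3 -m creep '[{"xyz":[0,-0.14,0],"twist":[0,0,0],"grip":1},{"xyz":[-0.03,-0.28,0],"twist":[0,0,0],"grip":1},{"xyz":[-0.03,-0.42,0],"twist":[0,0,0],"grip":1},{"xyz":[-0.03,-0.56,0],"twist":[0,0,0],"grip":1},{"xyz":[-0.03,-0.7,0],"twist":[0,0,0],"grip":1},{"xyz":[-0.03,-0.84,0],"twist":[0,0,0],"grip":1},{"xyz":[-0.03,-0.97,0],"twist":[0,0,0],"grip":1},{"xyz":[-0.03,-0.97,0],"twist":[0,0,0],"grip":1}]'
python3 - <<'E'
from h import *
s=arm.snapshot("scene"); cv2.imwrite("pics/s3.png",cv2.resize(s["image"][180:400,200:460],None,fx=2.6,fy=2.6,interpolation=cv2.INTER_CUBIC))
for t in("stop_tip","tube","nut","fence"): print(t,[(round(r["score"],2),np.round(r["location"])) for r in arm.landmark_of(t,s)[:2]])
E
```

```text
clock: 11.0
eef_pos: [540.5, 64.1, 89.6]
tool_rot: [3.134, 0.213, 0.002]
ft_force: [0.5, -0.2, -0.3]
grip_width: 0.16
gripper_force: 0.0
clock: 11.8
eef_pos: [500.3, -36.6, 88.8]
tool_rot: [-3.134, -0.213, -0.0]
ft_force: [0.6, -0.7, 0.0]
grip_width: 0.891
gripper_force: 0.0
clock: 12.6
eef_pos: [497.9, -134.2, 88.7]
tool_rot: [3.134, 0.21, 0.0]
ft_force: [-0.2, 0.2, -0.1]
grip_width: 0.999
gripper_force: 0.0
stop_tip [(0.89, array([532.,  76.,  16.]))]
tube [(0.89, array([ 552., -126.,    0.])), (0.79, array([341.,  32.,  -0.]))]
nut [(0.59, array([486.,  79.,   5.])), (0.21, array([524., 384.,   2.]))]
fence [(0.91, array([589.,  70.,  -1.])), (0.25, array([597.,  80.,  20.]))]
```

View pics/s3.png

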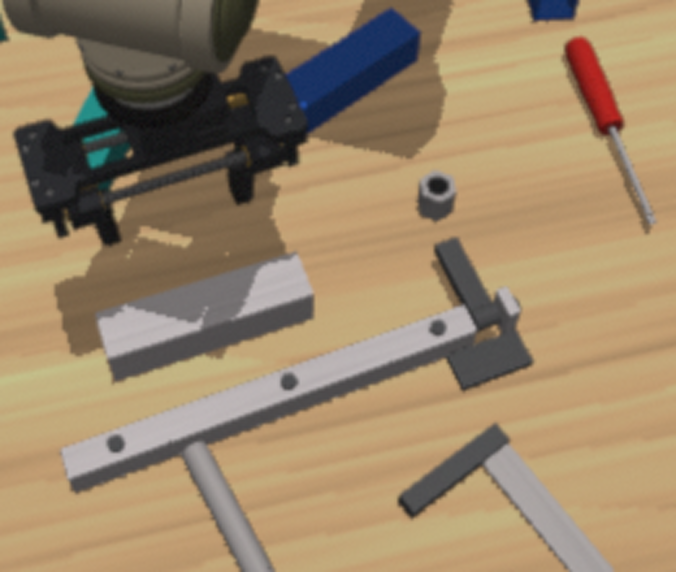

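The picture shows the stop level (crop 465,280) with the tube and the bystanders untouched, and the open fingers in front of the tube. Next I go down and push it to the fence.

```bash
python3 -m creep '[{"xyz":[0,0,-0.12],"twist":[0,0,0],"grip":1},{"xyz":[0,0,-0.24],"twist":[0,0,0],"grip":1},{"xyz":[0,0,-0.36],"twist":[0,0,0],"grip":1},{"xyz":[0,0,-0.48],"twist":[0,0,0],"grip":1},{"xyz":[0,0,-0.6],"twist":[0,0,0],"grip":1},{"xyz":[0,0,-0.7],"twist":[0,0,0],"grip":1},{"xyz":[0,0,-0.77],"twist":[0,0,0],"grip":1},{"xyz":[0,0,-0.77],"twist":[0,0,0],"grip":1}]'
python3 -m creep '[{"xyz":[0.05,0.01,0],"twist":[0,0,0],"grip":1},{"xyz":[0.1,0.01,0],"twist":[0,0,0],"grip":1},{"xyz":[0.14,0.02,0],"twist":[0,0,0],"grip":1},{"xyz":[0.18,0.03,0],"twist":[0,0,0],"grip":1},{"xyz":[0.22,0.03,0],"twist":[0,0,0],"grip":1},{"xyz":[0.26,0.04,0],"twist":[0,0,0],"grip":1},{"xyz":[0.3,0.04,0],"twist":[0,0,0],"grip":1},{"xyz":[0.33,0.04,0],"twist":[0,0,0],"grip":1}]'
python3 -m creep '[{"xyz":[0.04,0.01,0],"twist":[0,0,0],"grip":1},{"xyz":[0.08,0.01,0],"twist":[0,0,0],"grip":1},{"xyz":[0.12,0.02,0],"twist":[0,0,0],"grip":1},{"xyz":[0.16,0.02,0],"twist":[0,0,0],"grip":1},{"xyz":[0.2,0.03,0],"twist":[0,0,0],"grip":1},{"xyz":[0.24,0.03,0],"twist":[0,0,0],"grip":1},{"xyz":[0.27,0.04,0],"twist":[0,0,0],"grip":1},{"xyz":[0.3,0.04,0],"twist":[0,0,0],"grip":1}]'
```

```text
clock: 13.65
eef_pos: [497.4, -132.3, 10.9]
tool_rot: [-3.133, -0.213, 0.002]
ft_force: [-0.5, 0.8, -0.2]
grip_width: 1.001
gripper_force: 0.0
clock: 14.45
eef_pos: [530.8, -128.4, 11.7]
tool_rot: [-3.134, -0.213, 0.001]
ft_force: [-3.2, -0.5, 2.3]
grip_width: 1.001
gripper_force: 1.4
clock: 15.25
eef_pos: [561.0, -124.4, 11.7]
tool_rot: [-3.134, -0.213, 0.0]
ft_force: [-0.8, 0.4, 0.3]
grip_width: 0.998
gripper_force: 0.8
```

```bash
python3 -m creep '[{"xyz":[0.01,0,0],"twist":[0,0,0],"grip":1},{"xyz":[0.02,0,0],"twist":[0,0,0],"grip":1},{"xyz":[0.03,0,0],"twist":[0,0,0],"grip":1},{"xyz":[0.04,0.01,0],"twist":[0,0,0],"grip":1},{"xyz":[0.05,0.01,0],"twist":[0,0,0],"grip":1},{"xyz":[0.06,0.01,0],"twist":[0,0,0],"grip":1},{"xyz":[0.06,0.01,0],"twist":[0,0,0],"grip":1},{"xyz":[0.06,0.01,0],"twist":[0,0,0],"grip":1}]'
python3 - <<'E'
from h import *
s=arm.snapshot("top"); cv2.imwrite("pics/t4.png",cv2.resize(s["image"][160:240,250:430],None,fx=4.4,fy=4.4,interpolation=cv2.INTER_CUBIC))
s=arm.snapshot("scene"); cv2.imwrite("pics/s4.png",cv2.resize(s["image"][200:400,200:430],None,fx=3,fy=3,interpolation=cv2.INTER_CUBIC))
E
```

```text
clock: 16.05
eef_pos: [566.3, -123.5, 11.7]
tool_rot: [-3.134, -0.214, 0.002]
ft_force: [-5.6, -0.8, 2.0]
grip_width: 1.003
gripper_force: 2.4
```

View pics/s4.png

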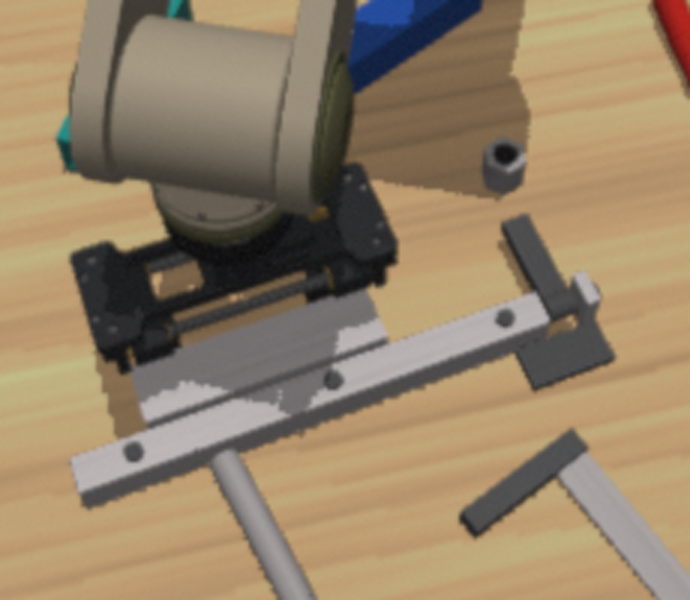

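```bash
python3 -m creep '[{"xyz":[0.01,0,0],"twist":[0,0,0],"grip":1},{"xyz":[0.01,0,0],"twist":[0,0,0],"grip":1},{"xyz":[0.02,0,0],"twist":[0,0,0],"grip":1},{"xyz":[0.02,0,0],"twist":[0,0,0],"grip":1},{"xyz":[0.02,0,0],"twist":[0,0,0],"grip":1},{"xyz":[0.02,0,0],"twist":[0,0,0],"grip":1},{"xyz":[0.02,0,0],"twist":[0,0,0],"grip":1},{"xyz":[0.02,0,0],"twist":[0,0,0],"grip":1}]'
```

```text
clock: 16.95
eef_pos: [566.5, -123.6, 11.7]
tool_rot: [-3.133, -0.215, 0.009]
ft_force: [-14.9, -2.7, 8.2]
grip_width: 0.997
gripper_force: 7.4
```

The tube is firm on the fence: 15 N, with no further travel. Next I back off, shut the fingers and go to the tube's −y end.

```bash
python3 -m creep '[{"xyz":[-0.05,-0.01,0],"twist":[0,0,0],"grip":1},{"xyz":[-0.12,-0.02,0],"twist":[0,0,0],"grip":1},{"xyz":[-0.2,-0.03,0],"twist":[0,0,0],"grip":1},{"xyz":[-0.3,-0.04,0.1],"twist":[0,0,0],"grip":1},{"xyz":[-0.3,-0.04,0.25],"twist":[0,0,0],"grip":0.7},{"xyz":[-0.3,-0.04,0.4],"twist":[0,0,0],"grip":0.4},{"xyz":[-0.3,-0.04,0.55],"twist":[0,0,0],"grip":0},{"xyz":[-0.3,-0.04,0.65],"twist":[0,0,0],"grip":0}]'
python3 -m creep '[{"xyz":[0.06,-0.14,0],"twist":[0,0,0],"grip":0},{"xyz":[0.12,-0.28,0],"twist":[0,0,0],"grip":0},{"xyz":[0.2,-0.42,0],"twist":[0,0,0],"grip":0},{"xyz":[0.3,-0.56,0],"twist":[0,0,0],"grip":0},{"xyz":[0.4,-0.7,0],"twist":[0,0,0],"grip":0},{"xyz":[0.5,-0.84,0],"twist":[0,0,0],"grip":0},{"xyz":[0.6,-0.96,0],"twist":[0,0,0],"grip":0},{"xyz":[0.72,-1,0],"twist":[0,0,0],"grip":0}]'
python3 -m creep '[{"xyz":[0,-0.05,0],"twist":[0,0,0],"grip":0},{"xyz":[0,-0.09,0],"twist":[0,0,0],"grip":0},{"xyz":[0,-0.09,0],"twist":[0,0,0],"grip":0},{"xyz":[0,-0.09,0],"twist":[0,0,0],"grip":0},{"xyz":[0,-0.09,0],"twist":[0,0,0],"grip":0},{"xyz":[0,-0.09,0],"twist":[0,0,0],"grip":0},{"xyz":[0,-0.09,0],"twist":[0,0,0],"grip":0},{"xyz":[0,-0.09,0],"twist":[0,0,0],"grip":0}]'
python3 - <<'E'
from h import *
s=arm.snapshot("scene"); cv2.imwrite("pics/s5.png",cv2.resize(s["image"][200:400,180:430],None,fx=2.8,fy=2.8,interpolation=cv2.INTER_CUBIC))
for t in("tube","fence","stop_tip"): print(t,[(round(r["score"],2),np.round(r["location"])) for r in arm.landmark_of(t,s)[:2]])
E
```

```text
clock: 17.75
eef_pos: [538.7, -127.8, 78.4]
tool_rot: [3.134, 0.213, 0.003]
ft_force: [0.4, -0.1, 0.2]
grip_width: 0.66
gripper_force: 0.0
clock: 18.55
eef_pos: [610.9, -230.2, 75.5]
tool_rot: [-3.134, -0.21, 0.002]
ft_force: [-0.2, 0.1, -0.1]
grip_width: 0.007
gripper_force: 0.0
clock: 19.35
eef_pos: [610.7, -236.4, 76.8]
tool_rot: [3.134, 0.213, 0.0]
ft_force: [0.5, -0.3, 0.7]
grip_width: 0.007
gripper_force: 0.0
tube [(0.95, array([338.,  32.,  -3.])), (0.9, array([ 597., -122.,   -2.]))]
fence [(0.61, array([587.,  70.,  -1.]))]
stop_tip [(0.86, array([530.,  73.,  19.]))]
```

View pics/s5.png

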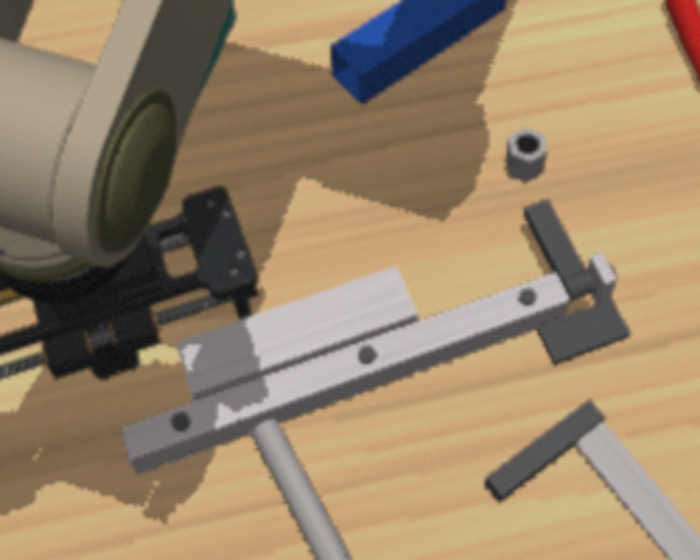

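The tube is flush with the fence (crop 190–415, 270–400) at about y −189 in the fence frame. The fingers are beyond its right-hand end. Next I go down and slide it.

```bash
python3 -m creep '[{"xyz":[0,0,-0.1],"twist":[0,0,0],"grip":0},{"xyz":[0,0,-0.2],"twist":[0,0,0],"grip":0},{"xyz":[0,0,-0.3],"twist":[0,0,0],"grip":0},{"xyz":[0,0,-0.4],"twist":[0,0,0],"grip":0},{"xyz":[0,0,-0.5],"twist":[0,0,0],"grip":0},{"xyz":[0,0,-0.55],"twist":[0,0,0],"grip":0},{"xyz":[0,0,-0.55],"twist":[0,0,0],"grip":0},{"xyz":[0,0,-0.55],"twist":[0,0,0],"grip":0}]'
python3 -m creep '[{"xyz":[-0.01,0.08,0],"twist":[0,0,0],"grip":0},{"xyz":[-0.02,0.16,0],"twist":[0,0,0],"grip":0},{"xyz":[-0.03,0.23,0],"twist":[0,0,0],"grip":0},{"xyz":[-0.04,0.3,0],"twist":[0,0,0],"grip":0},{"xyz":[-0.05,0.36,0],"twist":[0,0,0],"grip":0},{"xyz":[-0.06,0.42,0],"twist":[0,0,0],"grip":0},{"xyz":[-0.065,0.48,0],"twist":[0,0,0],"grip":0},{"xyz":[-0.07,0.52,0],"twist":[0,0,0],"grip":0}]'
python3 -m creep '[{"xyz":[-0.01,0.07,0],"twist":[0,0,0],"grip":0},{"xyz":[-0.02,0.14,0],"twist":[0,0,0],"grip":0},{"xyz":[-0.03,0.21,0],"twist":[0,0,0],"grip":0},{"xyz":[-0.04,0.28,0],"twist":[0,0,0],"grip":0},{"xyz":[-0.05,0.35,0],"twist":[0,0,0],"grip":0},{"xyz":[-0.06,0.42,0],"twist":[0,0,0],"grip":0},{"xyz":[-0.07,0.49,0],"twist":[0,0,0],"grip":0},{"xyz":[-0.075,0.55,0],"twist":[0,0,0],"grip":0}]'
python3 - <<'E'
from h import *
s=arm.snapshot("scene"); cv2.imwrite("pics/s6.png",cv2.resize(s["image"][200:400,180:430],None,fx=2.8,fy=2.8,interpolation=cv2.INTER_CUBIC))
for t in("tube","fence","stop_tip"): print(t,[(round(r["score"],2),np.round(r["location"])) for r in arm.landmark_of(t,s)[:2]])
E
```

```text
clock: 20.35
eef_pos: [610.9, -236.7, 21.9]
tool_rot: [3.134, 0.213, 0.001]
ft_force: [-0.1, -0.0, 0.0]
grip_width: 0.003
gripper_force: 0.0
clock: 21.15
eef_pos: [603.8, -184.4, 22.0]
tool_rot: [3.134, 0.213, 0.001]
ft_force: [0.1, -2.7, 2.8]
grip_width: 0.003
gripper_force: 1.7
clock: 21.95
eef_pos: [596.2, -129.2, 21.9]
tool_rot: [3.134, 0.213, 0.0]
ft_force: [-1.2, -6.4, 6.6]
grip_width: 0.007
gripper_force: 3.7
tube [(0.71, array([342.,  30.,  -5.])), (0.69, array([586., -40.,   1.]))]
fence [(0.96, array([587.,  71.,  -4.]))]
stop_tip [(0.66, array([533.,  76.,  24.]))]
```

View pics/s6.png

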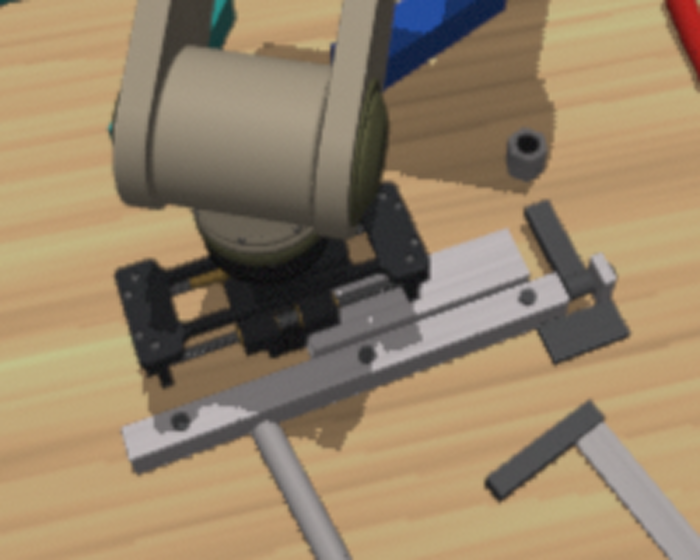

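The tube slides flat along the fence, with about 19 mm left to the stop.

```bash
python3 -m creep '[{"xyz":[0,0.02,0],"twist":[0,0,0],"grip":0},{"xyz":[-0.01,0.04,0],"twist":[0,0,0],"grip":0},{"xyz":[-0.01,0.06,0],"twist":[0,0,0],"grip":0},{"xyz":[-0.01,0.08,0],"twist":[0,0,0],"grip":0},{"xyz":[-0.01,0.1,0],"twist":[0,0,0],"grip":0},{"xyz":[-0.015,0.12,0],"twist":[0,0,0],"grip":0},{"xyz":[-0.02,0.14,0],"twist":[0,0,0],"grip":0},{"xyz":[-0.02,0.15,0],"twist":[0,0,0],"grip":0}]'
python3 -m creep '[{"xyz":[0,0.01,0],"twist":[0,0,0],"grip":0},{"xyz":[0,0.015,0],"twist":[0,0,0],"grip":0},{"xyz":[0,0.02,0],"twist":[0,0,0],"grip":0},{"xyz":[0,0.025,0],"twist":[0,0,0],"grip":0},{"xyz":[-0.005,0.03,0],"twist":[0,0,0],"grip":0},{"xyz":[-0.005,0.03,0],"twist":[0,0,0],"grip":0},{"xyz":[-0.005,0.03,0],"twist":[0,0,0],"grip":0},{"xyz":[-0.005,0.03,0],"twist":[0,0,0],"grip":0}]'
```

```text
clock: 22.95
eef_pos: [594.3, -114.3, 21.8]
tool_rot: [-3.134, -0.213, -0.0]
ft_force: [-0.1, -0.2, -0.3]
grip_width: 0.004
gripper_force: 0.4
clock: 23.75
eef_pos: [593.8, -111.4, 21.8]
tool_rot: [-3.134, -0.213, -0.0]
ft_force: [-0.1, 0.5, -0.2]
grip_width: 0.007
gripper_force: 0.1
```

```bash
python3 -m creep '[{"xyz":[0,0.005,0],"twist":[0,0,0],"grip":0},{"xyz":[0,0.01,0],"twist":[0,0,0],"grip":0},{"xyz":[0,0.015,0],"twist":[0,0,0],"grip":0},{"xyz":[0,0.02,0],"twist":[0,0,0],"grip":0},{"xyz":[0,0.02,0],"twist":[0,0,0],"grip":0},{"xyz":[0,0.02,0],"twist":[0,0,0],"grip":0},{"xyz":[0,0.02,0],"twist":[0,0,0],"grip":0},{"xyz":[0,0.02,0],"twist":[0,0,0],"grip":0}]'
```

```text
clock: 24.55
eef_pos: [593.7, -109.6, 21.8]
tool_rot: [3.134, 0.213, -0.0]
ft_force: [-1.5, -2.8, -0.4]
grip_width: 0.007
gripper_force: 1.0
```

```bash
python3 -m creep '[{"xyz":[0,0.005,0],"twist":[0,0,0],"grip":0},{"xyz":[0,0.01,0],"twist":[0,0,0],"grip":0},{"xyz":[0,0.015,0],"twist":[0,0,0],"grip":0},{"xyz":[0,0.02,0],"twist":[0,0,0],"grip":0},{"xyz":[0,0.02,0],"twist":[0,0,0],"grip":0},{"xyz":[0,0.02,0],"twist":[0,0,0],"grip":0},{"xyz":[0,0.02,0],"twist":[0,0,0],"grip":0},{"xyz":[0,0.02,0],"twist":[0,0,0],"grip":0}]'
```

```text
clock: 25.35
eef_pos: [593.5, -107.8, 21.7]
tool_rot: [3.134, 0.213, -0.001]
ft_force: [-3.1, -4.6, 1.4]
grip_width: 0.006
gripper_force: 2.1
```

```bash
python3 -m creep '[{"xyz":[0,0.005,0],"twist":[0,0,0],"grip":0},{"xyz":[0,0.01,0],"twist":[0,0,0],"grip":0},{"xyz":[0,0.015,0],"twist":[0,0,0],"grip":0},{"xyz":[0,0.02,0],"twist":[0,0,0],"grip":0},{"xyz":[0,0.02,0],"twist":[0,0,0],"grip":0},{"xyz":[0,0.02,0],"twist":[0,0,0],"grip":0},{"xyz":[0,0.02,0],"twist":[0,0,0],"grip":0},{"xyz":[0,0.02,0],"twist":[0,0,0],"grip":0}]'
python3 - <<'E'
from h import *
s=arm.snapshot("scene"); cv2.imwrite("pics/s7.png",cv2.resize(s["image"][230:350,260:430],None,fx=4.5,fy=4.5,interpolation=cv2.INTER_CUBIC))
E
```

```text
clock: 26.15
eef_pos: [593.3, -106.4, 21.8]
tool_rot: [3.133, 0.213, -0.002]
ft_force: [-4.4, -7.3, 1.6]
grip_width: 0.003
gripper_force: 3.5
```

View pics/s7.png

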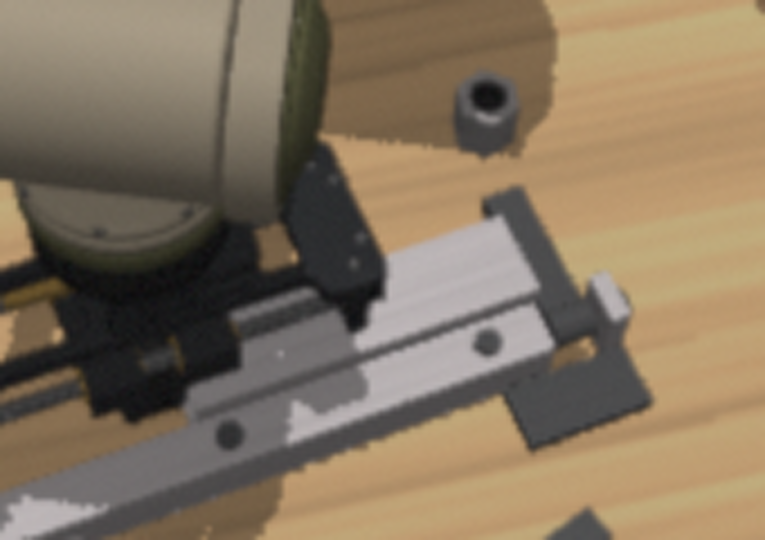

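The picture shows the tube end at the stop (crop 535,280), with the side flush. I'll press once more to confirm by force.

```bash
python3 -m creep '[{"xyz":[0,0.005,0],"twist":[0,0,0],"grip":0},{"xyz":[0,0.01,0],"twist":[0,0,0],"grip":0},{"xyz":[0,0.015,0],"twist":[0,0,0],"grip":0},{"xyz":[0,0.02,0],"twist":[0,0,0],"grip":0},{"xyz":[0,0.02,0],"twist":[0,0,0],"grip":0},{"xyz":[0,0.02,0],"twist":[0,0,0],"grip":0},{"xyz":[0,0.02,0],"twist":[0,0,0],"grip":0},{"xyz":[0,0.02,0],"twist":[0,0,0],"grip":0}]'
```

```text
clock: 27.0
eef_pos: [593.4, -106.2, 21.9]
tool_rot: [3.13, 0.213, -0.002]
ft_force: [-6.2, -16.4, 1.1]
grip_width: 0.007
gripper_force: 7.6
```

It's hard on the stop: 16 N with no travel. Next I back away along the fence and rise.

```bash
python3 -m creep '[{"xyz":[0,-0.03,0],"twist":[0,0,0],"grip":0},{"xyz":[0.01,-0.08,0],"twist":[0,0,0],"grip":0},{"xyz":[0.02,-0.15,0],"twist":[0,0,0],"grip":0},{"xyz":[0.03,-0.23,0],"twist":[0,0,0],"grip":0},{"xyz":[0.04,-0.3,0],"twist":[0,0,0],"grip":0},{"xyz":[0.05,-0.38,0],"twist":[0,0,0],"grip":0},{"xyz":[0.05,-0.4,0.1],"twist":[0,0,0],"grip":0},{"xyz":[0.05,-0.4,0.25],"twist":[0,0,0],"grip":0}]'
python3 -m creep '[{"xyz":[0,-0.1,0.12],"twist":[0,0,0],"grip":0},{"xyz":[0,-0.2,0.25],"twist":[0,0,0],"grip":0},{"xyz":[0,-0.3,0.38],"twist":[0,0,0],"grip":0},{"xyz":[0,-0.4,0.5],"twist":[0,0,0],"grip":0},{"xyz":[0,-0.5,0.62],"twist":[0,0,0],"grip":0},{"xyz":[0,-0.6,0.75],"twist":[0,0,0],"grip":0},{"xyz":[0,-0.7,0.88],"twist":[0,0,0],"grip":0},{"xyz":[0,-0.8,0.95],"twist":[0,0,0],"grip":0}]'
python3 - <<'E'
from h import *
s=arm.snapshot("top"); cv2.imwrite("pics/t8.png",cv2.resize(s["image"][160:250,250:420],None,fx=4.5,fy=4.5,interpolation=cv2.INTER_CUBIC))
E
```

```text
clock: 27.8
eef_pos: [598.4, -143.9, 46.9]
tool_rot: [-3.134, -0.212, 0.002]
ft_force: [-0.0, 0.1, 0.3]
grip_width: 0.005
gripper_force: 0.0
clock: 28.6
eef_pos: [598.9, -224.7, 143.6]
tool_rot: [3.133, 0.213, 0.003]
ft_force: [0.3, -1.0, 0.1]
grip_width: 0.006
gripper_force: 0.0
```

View pics/t8.png

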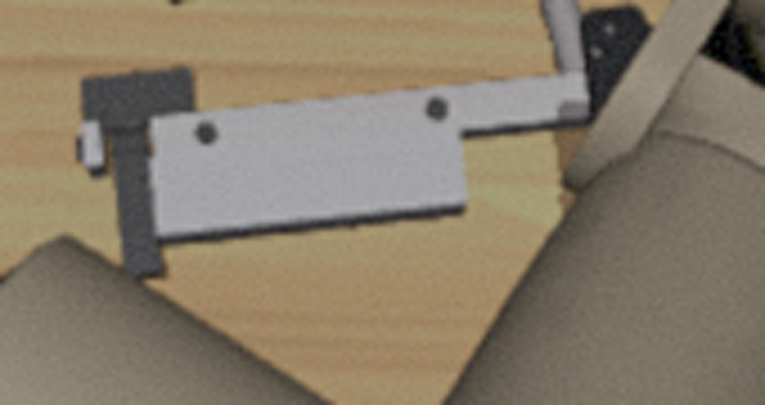

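From above, the tube's front edge has a slope of 0.104 against 0.103 for the fence, so they are parallel. It is flush against the fence, its end touches the lowered stop (crop 155,190), and the gripper is clear. I'm handing it in.

```bash
python3 -c "
from bench import arm
print(arm.sign_off())"
```

```text
the job is handed in; nothing more can be done
None
```

I handed the job in at about 29 s: the stop is fully down, the tube lies flat against the fence with its end on the stop, and the gripper is clear; the sign-off gave no verdict.

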